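# Re-clamp the drilling jaw with a click wrench and clear the catch tray

## Task

Set the small drilling fixture up for its next run: push the sliding jaw fully home against its end stop, then push the click wrench, which is already on the clamp bolt, clockwise (seen from above) until it clicks over; stop pushing at once and back off so that the handle springs straight. Then gather the two finished heat sinks from the low catch tray into the tote, setting each down gently, flat on the tote's floor with the fins up. Leave the other things on the bench where they are.

Things in the scene. Friction and masses are not known exactly. Their poses are not given: they have to be found in the camera images.
- fixture: Grey drilling fixture, fixed: base plate 260 x 210 mm. Origin on the bench near its middle, z up; x runs along the slide from the jaw's front to the end stop. At y = -65 mm lies the slide bed (80 mm wide, top 30 mm up) with the jaw; at (20, 35) mm stands the clamp post, 50 mm square, with a strap on top (x from 0 to 40 mm, top 95 mm up) reaching over the bed to y = -62 mm.
- jaw (a joint): Travel of the sliding jaw in m along the fixture's +x: 0 fully out, 0.08 fully home against the end stop. It starts 40 to 80 mm short of home, slides with about 3 N of friction and stays where it is left.
- jaw_face (a point): Middle of the aluminium jaw's flat front face, the face to push, towards the fixture's +x: 76 mm wide along the fixture's y, from 31 to 100 mm above the bench; this point is 65 mm above it. The jaw is 90 mm long; behind its 12 mm front plate it is only 41 mm tall. Axes as the fixture's.
- bolt_axis (a point): Point on the vertical axis of the clamp bolt, at the mid height of the wrench handle, 113 mm above the bench. Axes as the fixture's. Round it lies the wrench's steel head (44 mm across, up to 126 mm above the bench).
- bolt (a joint): Angle (rad) by which bolt and wrench have turned, growing clockwise seen from above. At 0 the handle points 165 degrees counter-clockwise from the fixture's x axis (roughly to the robot); at 1.0 the bolt is tight. Starts at 0 to 0.45. Until tight it turns against even friction, 0.45 Nm (2 to 3 N at handle_grip), and stays where left.
- click (a joint): Angle (rad) of the handle broken over clockwise against the wrench head, pivot 60 mm from the bolt axis. 0 (straight) until the bolt is tight and 7 to 9 N push at handle_grip; then it clicks: the force falls steadily, to about half at 0.1. Clicked: over 0.05 (6 mm at handle_grip). Over 0.17 (20 mm) it is overtightened; end stop 0.20. Springs back to 0 when let back.
- handle_grip (a point): Middle of the wrench's round black grip, the point to push, level and sideways: 175 mm from the bolt axis, 113 mm above the bench. x points outward along the handle; tightening pushes it towards its own -y. The grip is 27 mm thick, from 140 to 225 mm from the bolt axis, free all round; below it is free air down to the 16 mm base plate or the bench (pliers or screwdriver may lie there).
- tray: Low dark steel catch tray, 220 x 160 mm outside, walls 4 mm thick and 16 mm high, floor 4 mm thick; fixed. Origin under its middle, x along the long side, z up. Tray and tote may change places.
- tote: Grey plastic tote, open on top, 220 x 160 mm outside and 60 mm high, walls and floor 4 mm thick; fixed. Origin under its middle, x along the long side, z up. It has room for both heat sinks end to end along x, at x = -50 and +50 mm.
- sink1: Finished aluminium heat sink block, 80 x 44 x 40 mm (x, y, z), upright fins running along its x; about 0.2 kg. Origin at the centre of its underside, z up. It lies in the catch tray fins up, on the tray's -x half, long side roughly along the tray's x. Grip it across its 44 mm width.
- sink2: Second heat sink, same as the first, on the tray's +x half.
- toroid: Bystander: copper-wound toroid transformer, 100 mm across, 42 mm high, on the bench.
- can1: Bystander: white capacitor can, 45 mm across, 80 mm high, standing.
- can2: Bystander: second white capacitor can, the same.
- pliers: Bystander: pliers lying on the bench, 175 mm long, 13 mm high.
- driver: Bystander: screwdriver lying on the bench, 200 mm long.
- reel: Bystander: small reel of solder, 60 mm across, 38 mm high.
- board: Bystander: circuit board, 60 x 130 mm, lying on the bench.
Mind the look-alikes: they are no part of the job. Leave any purple look-alike of the sink2 alone.

How it is judged:
By the outcome, as a careful person would: the job done as asked, in the order asked, and still so for the second after the job is handed in, with the robot touching nothing.
It also fails if it takes over 69 s, if anything falls off the work surface, if the arm or the gripper's body presses on something with over 40 N, if the wrist force passes 120 N, or if a joint passes its speed limit or range.

## Robot

A 6-joint arm with a two-finger parallel gripper is mounted at the origin on the work surface. World frame = base frame: x ahead of the robot, y to its left, z up, the work surface at z = 0. Lengths are in m, angles in rad, forces in N, time in s.
With the tool pointing down it reaches from about 0.35 to 0.775 m from the base axis. Payload 5.5 kg.
Tool frame: the origin (TCP) lies at the very end of the fingers, on their centre line; the grasp point (between the pads) lies 19 mm behind it; x points along the fingers, y is the direction in which the jaws open and shut, and the axes are right-handed (so a half turn about x gives the same grasp; the last joint's range is limited). The gripper opens to 85 mm and grips with 20 to 120 N. Pads are 22 mm wide; open, the fingers measure 114 mm over their backs; the gripper's body (76 mm by 85 mm) begins 54 mm behind the grasp point. The pads swing forward as they close: fully open they stand 13 mm farther back than shut.
Start: joints at [1.188, 0.313, 0.046, 1.304, 0, 1.431], TCP at [0.138, 0.558, 0.231] pointing down, gripper open.
Joint ranges: [-2.76, 2.76], [-0.86, 1.69], [-1.03, 1.26], [-2.2, 2.34], [-1.47, 1.5], [-3.14, 3.14]. Speed limits (rad/s): [2.57, 2.57, 3.14, 3.14, 3.14, 3.14].

## Interface

Orientations are given as a unit quaternion [w, x, y, z].
In Python, from workcell import env gives the robot as it stands.
- The arm moves only by the tool servo_tool, never from a script. Its argument "increments" is a list of rows, each an object with "offset": the shift along the tool's x, y, z in cm, a list of three; "yaw": the turn about the tool's x in degrees. In form: [{"offset": [x, y, z], "yaw": yaw}, ...]. A call has exactly 8 rows; each row is the pose to reach, as a shift and turn from the pose commanded when the call began, along the tool's axes at that moment; what a row does not reach only later rows make up. A row lasts 1/10 s, in which the tool goes at most 50 mm and 8.59 degrees, less where a joint would pass 70% of its speed; a pose out of reach is approached as far as the arm can. A call with a gripper value outside its range is refused whole. "claw" is the opening, from 0 (shut) to 1 (fully open), set as the call begins (left out, the last holds). The fingers move at their own pace and stop on an object; "force" is the grip in N (left out, the last holds). Time passes only in rows, so rows that repeat a pose let the fingers close, or fill a call up. It gives the time, the measured TCP pose, the force and the opening at its end, in the units of the state.
- env.get_state(): the state, without advancing time (a new reading comes with each control period).
- env.read_camera(name): name is "scene" or "top" or "wrist"; returns (picture, depth): 384x512x3 uint8, red, green, blue; 384x512 float32, m along the optical axis (not along the pixel's ray), 0 where there is no reading.
- env.camera_model(name): a dict with "vertical_fov" (degrees; the focal length in pixels is half the picture's height over the tangent of half this angle, whatever the lens; pixels are square), "cx", "cy" (the principal point, pixels), "world_from_camera" (4x4, takes a point from camera to world coordinates). Camera axes: x right, y up, looking along -z (the intrinsics and any distortion apply to the point x, -y, -z); pixel columns grow to the right and rows downward; lengths in m; the calibration is good to about 2 mm. The wrist camera is an equidistant fisheye: a pixel r from the principal point sees the ray r / f radians off the axis. A picture is of the moment at which its call begins: read the wrist's pose just before it. camera_model takes no time and is no camera call; for the wrist camera it gives the pose at the moment of the call.
- env.hand_in(): hands the job in, once; it reports no verdict.
The state is a dict: "clock": time; "joint_pos": joint angles; "qvel": joint speeds; "tau": joint torques, N m; "tcp_pos": TCP position; "orientation": TCP orientation; "wrist_force": force on the tool from outside, world axes, zero at the start; "ft_torque": the same for the moment, N m; "finger_gap": finger opening in m.
Only numpy, scipy, OpenCV 4.12 (cv2) and the standard library are available. Lean on these libraries where they do the work, as an engineer would, in place of code of your own. Each camera call takes 0.05 s, during which the arm holds its last target.

## Working session

There is one attempt and no reset: what is moved stays moved. The work goes in short steps, Python scripts to look and compute and a tool call to move; the robot and the scene stay as the last step left them, time stands still between calls to the robot, and variables do not carry over. Pictures are saved under pics/ and viewed, and the job is handed in when it is done.

Besides the shell and the picture viewer there is one more tool, called after "Request:" as name(argument=value, ...) on one line, values as JSON. servo_tool: Moves the arm, as the interface text tells. Its arguments: {"type":"object","properties":{"increments":{"type":"array","items":{"type":"object","properties":{"offset":{"type":"array","items":{"type":"number"}},"yaw":{"type":"number"}}}},"claw":{"type":"number"},"force":{"type":"number"}},"required":["increments"]}

```bash
mkdir -p pics; ls; cat > h.py <<'E'
from workcell import env
import numpy as np, cv2
def shot(name,tag):
    m=env.camera_model(name); p,d=env.read_camera(name)
    np.savez(f'{tag}.npz',p=p,d=d,M=np.array(m['world_from_camera']),f=192/np.tan(np.radians(m['vertical_fov'])/2),c=[m['cx'],m['cy']])
    cv2.imwrite(f'pics/{tag}.png',cv2.cvtColor(p,cv2.COLOR_RGB2BGR))
    return m
def load(tag): return np.load(f'{tag}.npz')
def cloud(tag):
    z=load(tag);d=z['d'];v,u=np.mgrid[0:384,0:512];x=(u-z['c'][0])/z['f']*d;y=-(v-z['c'][1])/z['f']*d
    P=np.stack([x,y,-d],-1);M=z['M'];W=P@M[:3,:3].T+M[:3,3];W[d==0]=np.nan;return W
def crop(tag,u0,v0,u1,v1,s,out):
    p=cv2.cvtColor(load(tag)['p'],cv2.COLOR_RGB2BGR)[v0:v1,u0:u1]
    cv2.imwrite(f'pics/{out}.png',cv2.resize(p,None,fx=s,fy=s,interpolation=cv2.INTER_CUBIC))
E
python3 - <<'E'
from h import *
for n in ('scene','top'):
    m=shot(n,n+'0'); print({k:v for k,v in m.items()})
print(env.get_state())
E
```

```text
pics
{'vertical_fov': 52.08833594391449, 'cx': 252.2178967066972, 'cy': 190.978135444018, 'world_from_camera': array([[-0.33311574, -0.65032043,  0.6827278 ,  1.36335698],
       [ 0.94283008, -0.23762239,  0.23368148,  0.29113236],
       [ 0.01026357,  0.72153928,  0.69229742,  0.95190627],
       [ 0.        ,  0.        ,  0.        ,  1.        ]])}
{'vertical_fov': 44.51789602624441, 'cx': 254.99045337779518, 'cy': 187.7289615202437, 'world_from_camera': array([[ 0.02996298,  0.9959754 , -0.08447021,  0.42221758],
       [-0.99951679,  0.02915552, -0.01077682, -0.01769878],
       [-0.00827067,  0.0847523 ,  0.99636772,  1.5679496 ],
       [ 0.        ,  0.        ,  0.        ,  1.        ]])}
{'clock': 0.1, 'joint_pos': array([ 1.18842189e+00,  3.13951218e-01,  4.50685029e-02,  1.30363747e+00,
       -1.53425970e-06,  1.43121628e+00]), 'qvel': array([-0.00039964, -0.00133139,  0.00288234, -0.00061217,  0.00032821,
       -0.00019396]), 'tau': array([ 2.07327139e-03, -4.81726205e+01,  2.99242884e+01,  1.27791867e-02,
       -1.60492914e-04, -8.53241829e-06]), 'tcp_pos': array([0.13805573, 0.5576827 , 0.23047348]), 'orientation': array([ 0.70174577,  0.08504108,  0.70205924, -0.08621904]), 'wrist_force': array([-0.01890249,  0.42599723,  0.13618676]), 'ft_torque': array([-0.05548594, -0.0135431 ,  0.03266332]), 'finger_gap': 0.08516454903172684}
```

View pics/scene0.png

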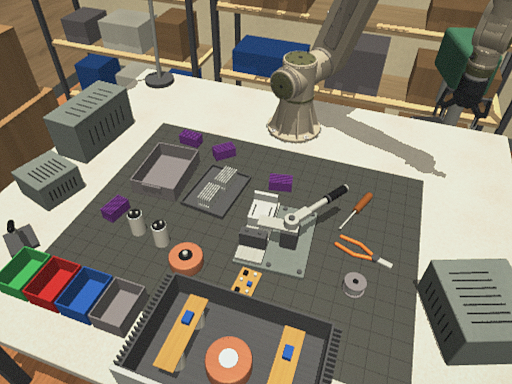

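View pics/top0.png

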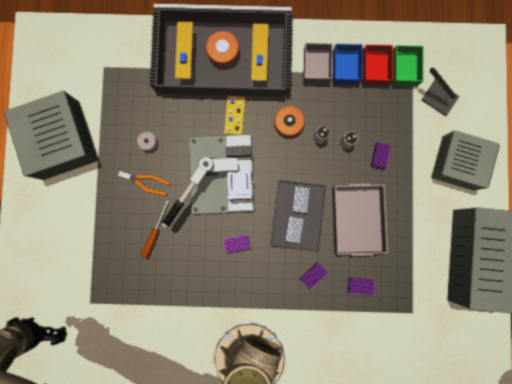

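```bash
python3 - <<'E'
from h import *
crop('top0',150,120,270,240,6,'c1'); crop('top0',265,165,395,265,6,'c2'); crop('scene0',220,170,360,280,5,'c3')
W=cloud('top0')
# height map
z=W[120:240,150:270,2]; im=np.clip(np.nan_to_num(z)/0.13*255,0,255).astype(np.uint8)
cv2.imwrite('pics/hz.png',cv2.resize(cv2.applyColorMap(im,cv2.COLORMAP_JET),None,fx=5,fy=5,interpolation=0))
E
```

```text
(no output)
```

View pics/c1.png

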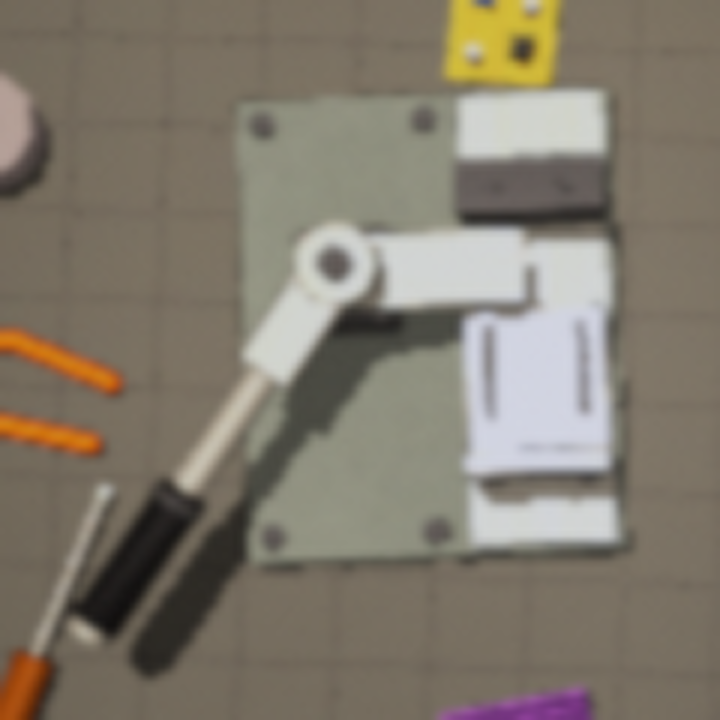

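View pics/c2.png

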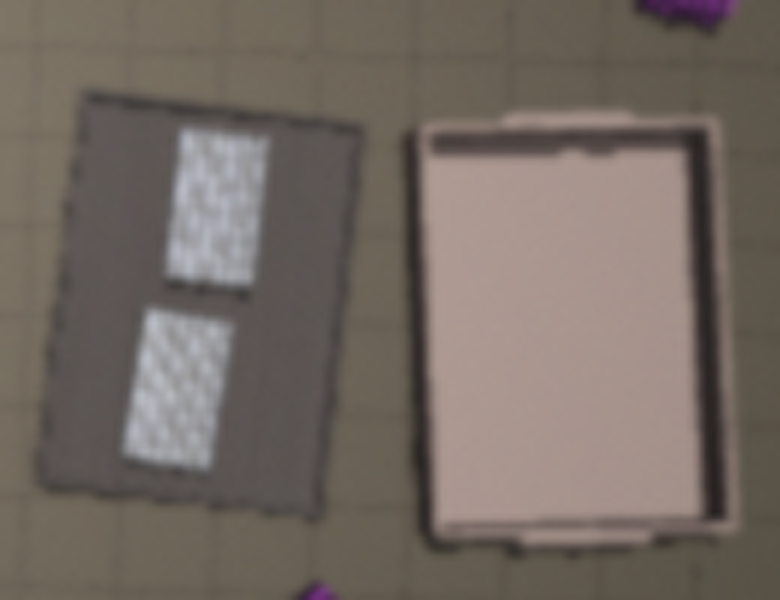

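View pics/c3.png

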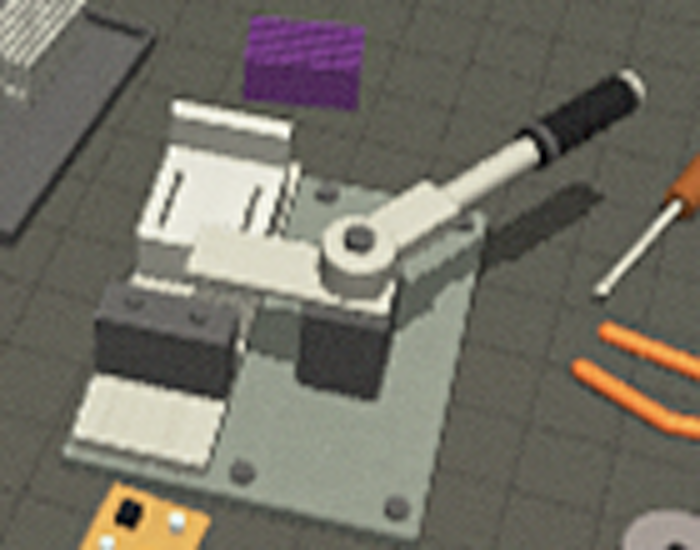

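View pics/hz.png

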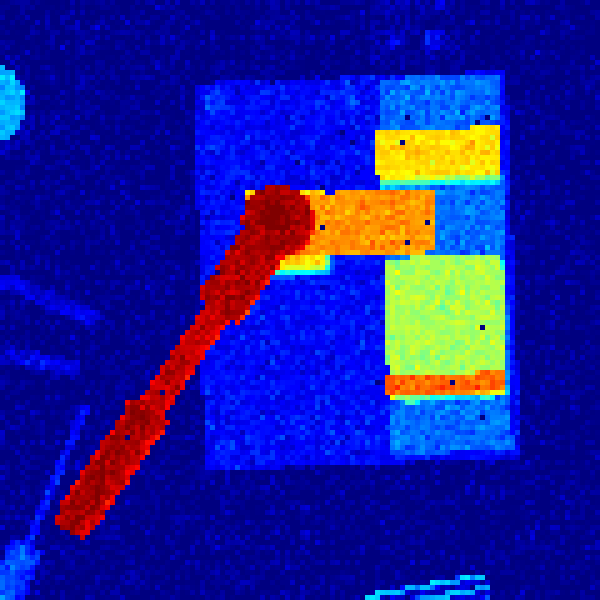

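```bash
python3 - <<'E'
from h import *
from scipy.optimize import minimize
W=cloud('top0')
def reg(u0,v0,u1,v1,z0,z1):
    P=W[v0:v1,u0:u1].reshape(-1,3); return P[(P[:,2]>z0)&(P[:,2]<z1)]
def rect(P):
    r=cv2.minAreaRect((P[:,:2]*1000).astype(np.float32)); return np.round(r[0],1),np.round(r[1],1),round(r[2],2)
B=reg(185,130,258,220,0.010,0.022); print('base',rect(B))
b=reg(185,130,258,220,0.012,0.20)
B2=reg(110,160,175,200,-.02,.02);print('bench z',np.median(B2[:,2]))
hd=reg(195,155,214,172,0.118,0.14);print('head',hd.mean(0),len(hd),rect(hd))
h=reg(155,168,200,235,0.10,0.14);c=h[:,:2].mean(0);u,s,vt=np.linalg.svd(h[:,:2]-c);print('handle c',c,vt[0],np.degrees(np.arctan2(vt[0][1],vt[0][0])), 'z',np.percentile(h[:,2],95))
j=reg(222,185,256,205,0.085,0.11);print('jawface',rect(j),np.median(j[:,2]))
for i in (0,1): print(np.percentile(j[:,i],[1,50,99]))
st=reg(212,155,240,172,0.085,0.105);print('strap',rect(st))
es=reg(222,140,256,160,0.06,0.1);print('endstop',rect(es),np.median(es[:,2]))
jw=reg(222,165,256,196,0.062,0.08);print('jaw',rect(jw),np.median(jw[:,2]))
for n,(a) in dict(s1=(283,212,307,246),s2=(288,182,313,216)).items():
    P=reg(*a,0.030,0.06);print(n,rect(P),P[:,2].max(),np.median(P[:,2]))
T=reg(268,178,330,255,0.012,0.05);print('tray',rect(T))
O=reg(330,180,392,262,0.053,0.075);print('tote',rect(O),np.median(O[:,2]))
O=reg(340,192,380,250,-.01,0.02);print('totefloor',np.median(O[:,2]))
for n,a in dict(p1=(220,230,255,256),p2=(298,260,330,292),p3=(345,275,378,297)).items():
    P=reg(*a,0.03,.06);print(n,rect(P))
E
```

```text
base (array([599.8, 112.8]), array([292.6, 238. ]), 1.69)
bench z 0.0017675851808425236
head [0.61221976 0.15757095 0.12666728] 185 (array([609.7, 156.7]), array([41.3, 54.2]), 70.55)
handle c [0.50270825 0.22531296] [-0.85727527  0.51485834] 149.01201343784876 z 0.13000981938344464
jawface (array([519. ,  49.1]), array([12.8, 72.4]), 3.32) 0.10013243118693893
[0.51176962 0.51852232 0.52655962]
[0.01301591 0.04763396 0.08495897]
strap (array([624.5,  99.3]), array([49.9, 77.9]), 3.61)
endstop (array([659.1,  63.5]), array([45.6, 88.2]), 5.44) 0.08589670181892928
jaw (array([564.5,  52. ]), array([75. , 74.2]), 1.89) 0.07083785381209129
s1 (array([ 420.4, -129.7]), array([44.2, 78.6]), 80.99) 0.05441975230409102 0.04324000700650199
s2 (array([ 520.1, -148.6]), array([44.2, 79.8]), 84.7) 0.05278548547158146 0.042746595641597995
tray (array([ 468.6, -144.3]), array([160.6, 219.6]), 84.45)
tote (array([ 460.1, -341.6]), array([229.8, 162.1]), 3.19) 0.05924788441155493
totefloor 0.003948904447872215
p1 (array([370.5,  56.2]), array([43.9, 79.4]), 12.02)
p2 (array([ 274.2, -197.8]), array([44.8, 79.5]), 43.91)
p3 (array([ 245.1, -352.5]), array([80.3, 44.3]), 85.44)
```

```bash
cat >> h.py <<'E'
from scipy.spatial.transform import Rotation as R
def pose():
    s=env.get_state();q=s['orientation'];return s,R.from_quat([q[1],q[2],q[3],q[0]]).as_matrix()
E
python3 - <<'E'
from h import *
W=cloud('top0')
def reg(u0,v0,u1,v1,z0,z1):
    P=W[v0:v1,u0:u1].reshape(-1,3); return P[(P[:,2]>z0)&(P[:,2]<z1)]
# jaw front edge line per column, top plate
for nm,(u0,v0,u1,v1,z0,z1) in dict(jawtop=(228,185,252,205,.088,.11),strap=(215,155,238,172,.085,.105),estop=(228,140,250,160,.075,.1)).items():
    lo=[];hi=[]
    for u in range(u0,u1):
        c=W[v0:v1,u];c=c[(c[:,2]>z0)&(c[:,2]<z1)]
        if len(c)<2: continue
        lo.append(c[c[:,0].argmin()]);hi.append(c[c[:,0].argmax()])
    for t,e in (('lo',lo),('hi',hi)):
        e=np.array(e);k=np.polyfit(e[:,1],e[:,0],1);print(nm,t,'yaw',-np.degrees(np.arctan(k[0])),'x at mean y',e.mean(0))
h=reg(155,168,200,235,0.10,0.14);o=np.array([.612,.158])
t=h[:,:2]-o; d=np.array([-.857,.515]);r=t@d;n=t@np.array([-.515,-.857]);
for a in np.arange(.05,.24,.015):
    k=(r>=a)&(r<a+.015); 
    if k.sum()>3: print(round(a,3),k.sum(),np.round([n[k].min()*1e3,n[k].max()*1e3,n[k].mean()*1e3],1), round(h[k,2].max(),3))
hd=reg(195,150,216,172,0.118,0.14);
print(np.percentile(hd[:,0],[0,5,95,100]),np.percentile(hd[:,1],[0,5,95,100]))
s,M=pose();print(np.round(M,3))
E
```

```text
jawtop lo yaw 3.932364351828671 x at mean y [0.51347497 0.04736305 0.09937827]
jawtop hi yaw 4.8556465010774845 x at mean y [0.52312608 0.04764317 0.10014892]
strap lo yaw 3.220065363815227 x at mean y [0.60108829 0.09328005 0.09351989]
strap hi yaw 3.3408383275891507 x at mean y [0.63963292 0.09461972 0.09399318]
estop lo yaw 21.902819780560478 x at mean y [0.64693925 0.05374888 0.08836121]
estop hi yaw 5.093797401911999 x at mean y [0.68107489 0.05506924 0.08540744]
0.05 49 [-16.5  14.1   0.4] 0.131
0.065 27 [-9.3  7.5  0.3] 0.128
0.08 29 [-10.7   6.9  -0.9] 0.125
0.095 29 [-10.    6.7  -0.9] 0.129
0.11 27 [-10.8   6.9  -1.3] 0.129
0.125 33 [-12.4  11.1  -0.8] 0.129
0.14 42 [-16.9  11.5  -0.9] 0.131
0.155 43 [-15.    9.9  -1. ] 0.131
0.17 44 [-15.4  10.2  -1.2] 0.134
0.185 42 [-16.3  10.4  -2. ] 0.131
0.2 42 [-16.4   9.5  -2.1] 0.133
0.215 28 [-13.3   8.7  -2.4] 0.132
[0.59102735 0.59265877 0.63257008 0.63597856] [0.13397373 0.13794201 0.17678348 0.18523708]
[[-0.001  0.24   0.971]
 [-0.002  0.971 -0.24 ]
 [-1.    -0.002 -0.   ]]
```

Request:
servo_tool(increments=[{"offset": [0,-2,2.2],"yaw": -2},{"offset": [0,-5,5.5],"yaw": -4},{"offset": [0,-8.3,9.2],"yaw": -6},{"offset": [0,-11.6,12.8],"yaw": -8},{"offset": [0,-15,16.4],"yaw": -10},{"offset": [0,-18.4,20.1],"yaw": -12.5},{"offset": [0,-21.8,23.8],"yaw": -15},{"offset": [0,-25,27.4],"yaw": -17.3}], claw=0, force=40)

```text
clock: 0.9
tcp_pos: [0.3445, 0.2477, 0.2312]
orientation: [0.707, -0.022, 0.707, 0.022]
wrist_force: [0.2, 1.8, -0.0]
finger_gap: -0.0
```

```bash
cat >> h.py <<'E'
def to(x,y,z,zang=None):
    s,M=pose();o=(np.array([x,y,z])-s['tcp_pos'])@M*100
    a=np.degrees(np.arctan2(M[1,2],M[0,2]))
    print('clk %.2f tcp %s zang %.1f F %s gap %.3f'%(s['clock'],np.round(s['tcp_pos'],4),a,np.round(s['wrist_force'],2),s['finger_gap']))
    print('offset cm',np.round(o,2),'yaw',None if zang is None else round(a-zang,1))
E
python3 -c "
from h import *
to(.478,.046,.06,3.4)"
```

```text
clk 0.90 tcp [0.3445 0.2477 0.2312] zang 3.5 F [ 0.18  1.77 -0.01] gap -0.000
offset cm [ 17.12 -20.95  12.09] yaw 0.1
```

Request:
servo_tool(increments=[{"offset": [0.5,-3.5,2],"yaw": 0},{"offset": [1.5,-7.5,4.3],"yaw": 0},{"offset": [3,-11.5,6.6],"yaw": 0},{"offset": [6,-15,8.6],"yaw": 0},{"offset": [9.5,-18,10.4],"yaw": 0},{"offset": [13,-20.2,11.6],"yaw": 0},{"offset": [16,-20.9,12.1],"yaw": 0},{"offset": [17.1,-20.9,12.1],"yaw": 0}])

```text
clock: 1.7
tcp_pos: [0.4755, 0.0471, 0.0572]
orientation: [0.705, -0.02, 0.709, 0.02]
wrist_force: [-0.1, 0.4, -0.5]
finger_gap: -0.0
```

```bash
python3 -c "
from h import *
to(.478,.046,.06,3.4)
shot('scene','s1');shot('wrist','w1');crop('s1',190,90,390,270,4,'s1c')"
```

```text
clk 1.70 tcp [0.4755 0.0471 0.0572] zang 3.2 F [-0.13  0.44 -0.49] gap -0.000
offset cm [-0.28 -0.12  0.24] yaw -0.2
```

View pics/s1c.png

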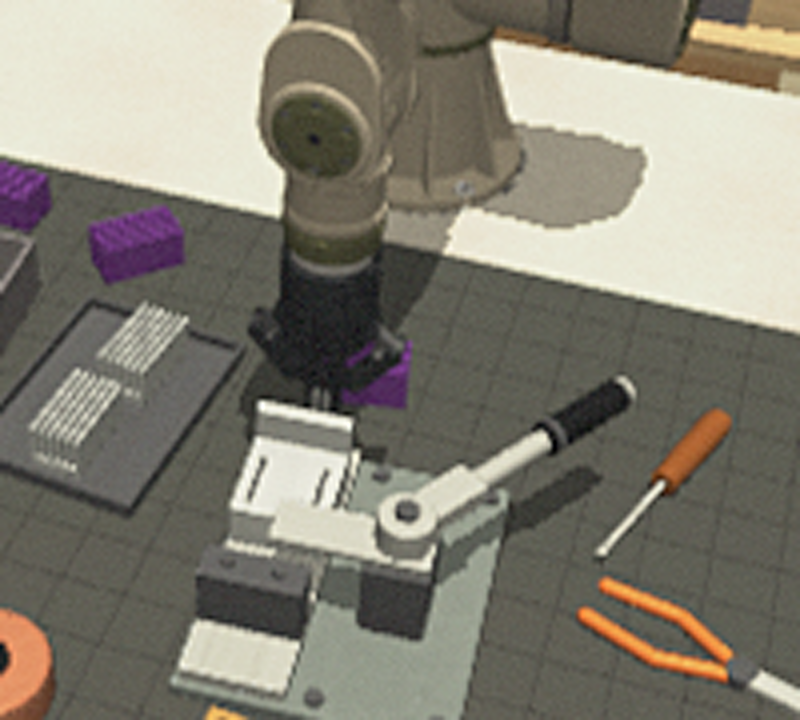

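Request:
servo_tool(increments=[{"offset": [0,0,0.6],"yaw": 0},{"offset": [0,0,1.4],"yaw": 0},{"offset": [0,0,2.2],"yaw": 0},{"offset": [0,0,3.0],"yaw": 0},{"offset": [0,0,3.8],"yaw": 0},{"offset": [0,0,4.6],"yaw": 0},{"offset": [0,0,5.4],"yaw": 0},{"offset": [0,0,6.0],"yaw": 0}])

```text
clock: 2.6
tcp_pos: [0.5382, 0.0525, 0.0615]
orientation: [0.707, -0.021, 0.706, 0.022]
wrist_force: [-3.6, 1.1, 7.1]
finger_gap: 0.0001
```

Request:
servo_tool(increments=[{"offset": [0,0,0.1],"yaw": 0},{"offset": [0,0,0.2],"yaw": 0},{"offset": [0,0,0.3],"yaw": 0},{"offset": [0,0,0.4],"yaw": 0},{"offset": [0,0,0.5],"yaw": 0},{"offset": [0,0,0.5],"yaw": 0},{"offset": [0,0,0.5],"yaw": 0},{"offset": [0,0,0.5],"yaw": 0}])

```text
clock: 3.4
tcp_pos: [0.5431, 0.0527, 0.0616]
orientation: [0.707, -0.021, 0.706, 0.021]
wrist_force: [-2.3, 1.4, 5.1]
finger_gap: 0.0003
```

Request:
servo_tool(increments=[{"offset": [0,0,0.1],"yaw": 0},{"offset": [0,0,0.2],"yaw": 0},{"offset": [0,0,0.3],"yaw": 0},{"offset": [0,0,0.4],"yaw": 0},{"offset": [0,0,0.4],"yaw": 0},{"offset": [0,0,0.4],"yaw": 0},{"offset": [0,0,0.4],"yaw": 0},{"offset": [0,0,0.4],"yaw": 0}])

```text
clock: 4.2
tcp_pos: [0.547, 0.0529, 0.0616]
orientation: [0.707, -0.021, 0.706, 0.021]
wrist_force: [-2.5, 1.8, 5.4]
finger_gap: 0.0001
```

Request:
servo_tool(increments=[{"offset": [0,0,0.1],"yaw": 0},{"offset": [0,0,0.2],"yaw": 0},{"offset": [0,0,0.3],"yaw": 0},{"offset": [0,0,0.4],"yaw": 0},{"offset": [0,0,0.4],"yaw": 0},{"offset": [0,0,0.4],"yaw": 0},{"offset": [0,0,0.4],"yaw": 0},{"offset": [0,0,0.4],"yaw": 0}])

```text
clock: 5.0
tcp_pos: [0.551, 0.0532, 0.0616]
orientation: [0.707, -0.021, 0.706, 0.022]
wrist_force: [-2.2, 1.3, 6.2]
finger_gap: -0.0003
```

```bash
python3 -c "
from h import *
to(.478,.046,.06,3.4)
shot('scene','s2');crop('s2',190,130,330,270,5,'s2c')"
```

```text
clk 5.00 tcp [0.551  0.0532 0.0616] zang 3.4 F [-2.21  1.35  6.24] gap -0.000
offset cm [ 0.14 -0.28 -7.33] yaw 0.0
```

View pics/s2c.png

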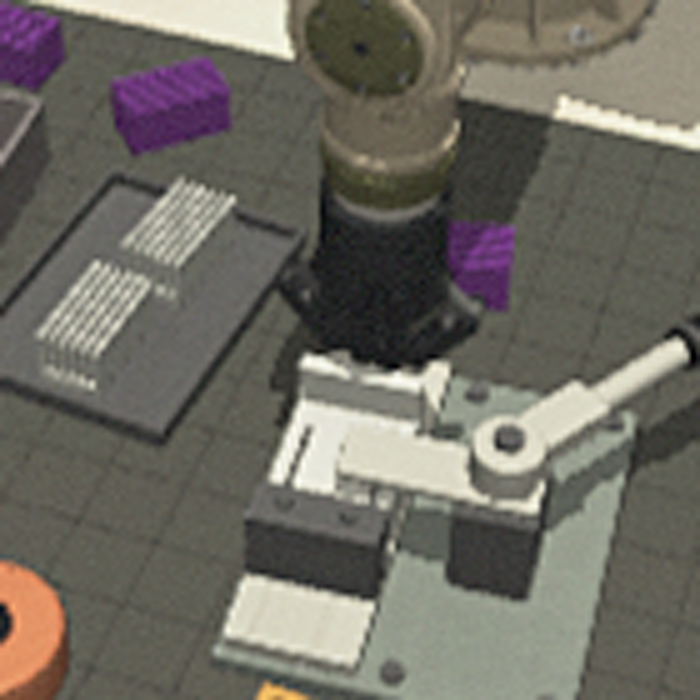

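Request:
servo_tool(increments=[{"offset": [0,0,0.1],"yaw": 0},{"offset": [0,0,0.2],"yaw": 0},{"offset": [0,0,0.3],"yaw": 0},{"offset": [0,0,0.4],"yaw": 0},{"offset": [0,0,0.4],"yaw": 0},{"offset": [0,0,0.4],"yaw": 0},{"offset": [0,0,0.4],"yaw": 0},{"offset": [0,0,0.4],"yaw": 0}])

```text
clock: 5.85
tcp_pos: [0.5526, 0.0533, 0.0616]
orientation: [0.706, -0.021, 0.708, 0.021]
wrist_force: [-9.6, 0.9, 11.7]
finger_gap: 0.0001
```

Request:
servo_tool(increments=[{"offset": [0,0,0.1],"yaw": 0},{"offset": [0,0,0.2],"yaw": 0},{"offset": [0,0,0.2],"yaw": 0},{"offset": [0,0,0.2],"yaw": 0},{"offset": [0,0,0.2],"yaw": 0},{"offset": [0,0,0.2],"yaw": 0},{"offset": [0,0,0.2],"yaw": 0},{"offset": [0,0,0.2],"yaw": 0}])

```text
clock: 6.65
tcp_pos: [0.5526, 0.0533, 0.0615]
orientation: [0.705, -0.021, 0.709, 0.021]
wrist_force: [-15.3, -0.4, 17.5]
finger_gap: -0.0002
```

Request:
servo_tool(increments=[{"offset": [0,0,-1],"yaw": 0},{"offset": [-0.3,0,-3.5],"yaw": 0},{"offset": [-1.5,2,-6],"yaw": -8},{"offset": [-3.3,6,-8],"yaw": -16},{"offset": [-3.3,10,-9.5],"yaw": -24},{"offset": [-3.3,13.5,-10.5],"yaw": -32},{"offset": [-3.3,16,-10.5],"yaw": -40},{"offset": [-3.3,16.4,-10.5],"yaw": -48}])

```text
clock: 7.45
tcp_pos: [0.4419, 0.2133, 0.094]
orientation: [0.637, -0.31, 0.635, 0.31]
wrist_force: [0.4, -0.2, 0.3]
finger_gap: 0.0001
```

```bash
python3 -c "
from h import *
to(.4414,.2107,.093,58.3)
shot('scene','s3');crop('s3',190,90,370,270,4,'s3c')
shot('top','t3');crop('t3',150,120,270,240,6,'t3c')
"
```

```text
clk 7.45 tcp [0.4419 0.2133 0.094 ] zang 51.9 F [ 0.44 -0.16  0.35] gap 0.000
offset cm [ 0.1  -0.12 -0.23] yaw -6.4
```

View pics/s3c.png

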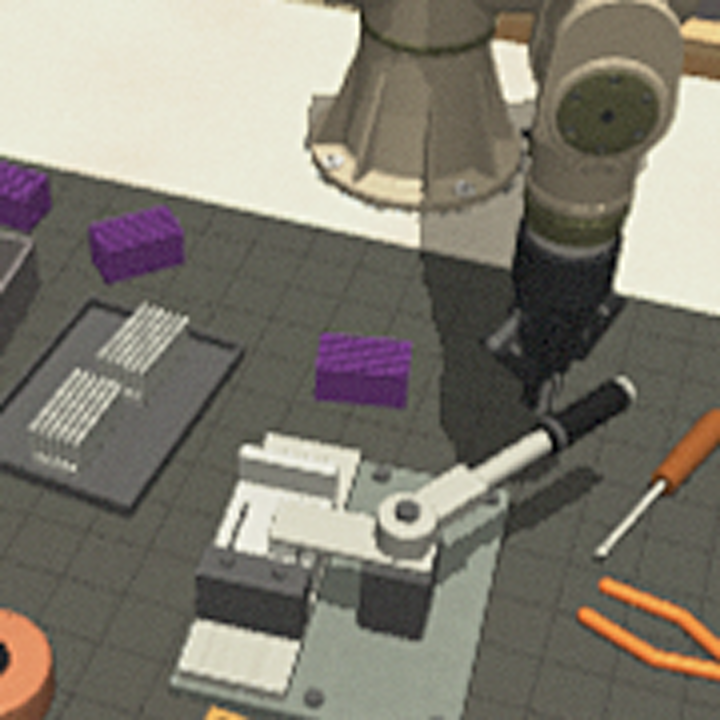

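View pics/t3c.png

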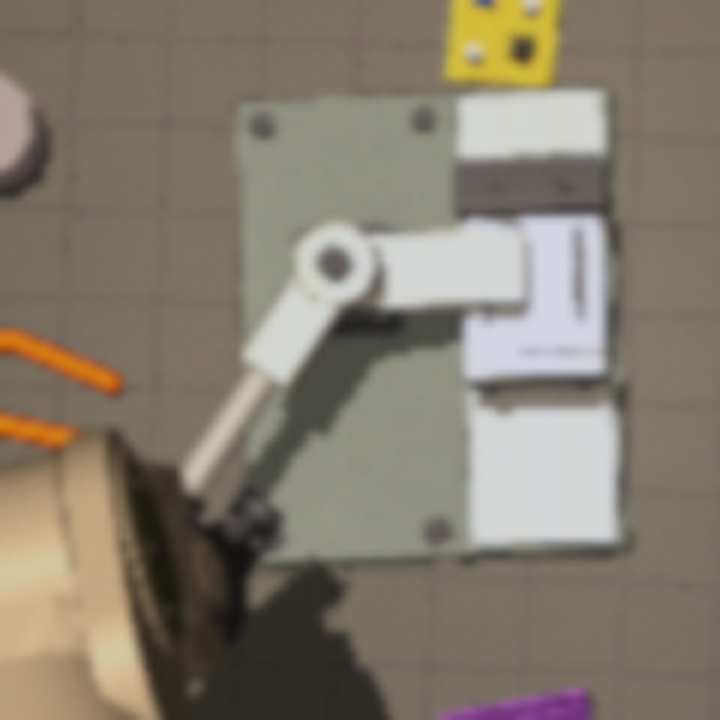

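```bash
cat >> h.py <<'E'
B=np.array([.614,.157])
def arc(ths,d=.0245,r=.175,z=.093):
    s,M=pose();a=np.degrees(np.arctan2(M[1,2],M[0,2]))
    t=s['tcp_pos'][:2]-B; print('clk %.2f tcp %s zang %.2f F %s  polar r %.4f'%(s['clock'],np.round(s['tcp_pos'],4),a,np.round(s['wrist_force'],2),np.hypot(*t)))
    # handle angle implied by contact at offset d
    print('implied theta', np.degrees(np.arctan2(t[1],t[0])-np.arcsin(d/np.hypot(*t))))
    dd=np.atleast_1d(d)*np.ones(len(ths))
    for th,q in zip(ths,dd):
        th0=np.radians(th);e=np.array([np.cos(th0),np.sin(th0)]);n=np.array([-e[1],e[0]])
        p=B+r*e+q*n
        print(th,np.round((np.array([*p,z])-s['tcp_pos'])@M*100,2),'yaw',round(a-(th-90),1))
E
python3 -c "
from h import *
arc([148.3,146,143,140,137,134,131,128])"
```

```text
clk 7.55 tcp [0.4421 0.2118 0.0938] zang 51.56 F [ 0.65 -1.03  0.33]  polar r 0.1804
implied theta 154.51384098393822
148.3 [0.08 0.22 1.91] yaw -6.7
146 [0.08 0.39 2.6 ] yaw -4.4
143 [0.08 0.56 3.51] yaw -1.4
140 [0.08 0.69 4.42] yaw 1.6
137 [0.08 0.77 5.34] yaw 4.6
134 [0.09 0.8  6.27] yaw 7.6
131 [0.09 0.78 7.19] yaw 10.6
128 [0.09 0.72 8.12] yaw 13.6
```

Request:
servo_tool(increments=[{"offset": [0.1,0.1,1.0],"yaw": -4},{"offset": [0.1,0.2,1.9],"yaw": -4},{"offset": [0.1,0.4,2.6],"yaw": -3},{"offset": [0.1,0.6,3.5],"yaw": -1},{"offset": [0.1,0.7,4.4],"yaw": 1.6},{"offset": [0.1,0.8,5.3],"yaw": 4.6},{"offset": [0.1,0.8,6.3],"yaw": 7.6},{"offset": [0.1,0.8,7.2],"yaw": 10.6}])

```text
clock: 8.35
tcp_pos: [0.4803, 0.2712, 0.0921]
orientation: [0.663, -0.245, 0.664, 0.244]
wrist_force: [-1.0, -3.0, -0.4]
finger_gap: 0.0001
```

```bash
python3 -c "
from h import *
arc([130,128,126,124,122,120,118,116])"
```

```text
clk 8.35 tcp [0.4803 0.2712 0.0921] zang 40.42 F [-0.97 -3.01 -0.41]  polar r 0.1758
implied theta 131.48918884829752
130 [-0.09  0.15  0.45] yaw 0.4
128 [-0.09  0.22  1.07] yaw 2.4
126 [-0.1   0.27  1.68] yaw 4.4
124 [-0.1  0.3  2.3] yaw 6.4
122 [-0.1   0.31  2.91] yaw 8.4
120 [-0.1   0.29  3.53] yaw 10.4
118 [-0.1   0.25  4.15] yaw 12.4
116 [-0.1   0.2   4.76] yaw 14.4
```

Request:
servo_tool(increments=[{"offset": [0,0.1,0.5],"yaw": 1},{"offset": [0,0.2,1.1],"yaw": 2.5},{"offset": [0,0.2,1.7],"yaw": 4.5},{"offset": [0,0.2,2.3],"yaw": 6.5},{"offset": [0,0.2,2.9],"yaw": 8.5},{"offset": [0,0.2,3.4],"yaw": 10},{"offset": [0,0.2,3.7],"yaw": 11},{"offset": [0,0.2,3.8],"yaw": 11.5}])

```text
clock: 9.15
tcp_pos: [0.5078, 0.2978, 0.092]
orientation: [0.684, -0.178, 0.684, 0.178]
wrist_force: [-1.4, -1.9, 0.0]
finger_gap: 0.0002
```

```bash
python3 -c "
from h import *
arc([118,117,116,115,114,113,112,111])"
```

```text
clk 9.15 tcp [0.5078 0.2978 0.092 ] zang 29.22 F [-1.4  -1.94  0.01]  polar r 0.1764
implied theta 119.04933939568328
118 [-0.1   0.07  0.32] yaw 1.2
117 [-0.1   0.11  0.63] yaw 2.2
116 [-0.1   0.14  0.93] yaw 3.2
115 [-0.1   0.16  1.24] yaw 4.2
114 [-0.1   0.18  1.55] yaw 5.2
113 [-0.1   0.19  1.86] yaw 6.2
112 [-0.1   0.19  2.17] yaw 7.2
111 [-0.1   0.2   2.48] yaw 8.2
```

Request:
servo_tool(increments=[{"offset": [0,0.05,0.3],"yaw": 1},{"offset": [0,0.1,0.6],"yaw": 2},{"offset": [0,0.1,0.9],"yaw": 3},{"offset": [0,0.15,1.2],"yaw": 4},{"offset": [0,0.15,1.4],"yaw": 5},{"offset": [0,0.15,1.5],"yaw": 5},{"offset": [0,0.15,1.5],"yaw": 5},{"offset": [0,0.15,1.5],"yaw": 5}])

```text
clock: 9.95
tcp_pos: [0.5203, 0.3068, 0.0924]
orientation: [0.691, -0.149, 0.691, 0.149]
wrist_force: [-1.4, -0.5, -1.3]
finger_gap: 0.0001
```

Request:
servo_tool(increments=[{"offset": [0,0,0.1],"yaw": 0.5},{"offset": [0,0,0.2],"yaw": 1},{"offset": [0,0,0.3],"yaw": 1},{"offset": [0,0,0.4],"yaw": 1},{"offset": [0,0,0.4],"yaw": 1},{"offset": [0,0,0.4],"yaw": 1},{"offset": [0,0,0.4],"yaw": 1},{"offset": [0,0,0.4],"yaw": 1}])

```text
clock: 10.75
tcp_pos: [0.5239, 0.3082, 0.0924]
orientation: [0.693, -0.143, 0.692, 0.143]
wrist_force: [-2.0, -0.6, 0.8]
finger_gap: -0.0002
```

Request:
servo_tool(increments=[{"offset": [0,0,0.1],"yaw": 0.5},{"offset": [0,0,0.2],"yaw": 1},{"offset": [0,0,0.3],"yaw": 1},{"offset": [0,0,0.3],"yaw": 1},{"offset": [0,0,0.3],"yaw": 1},{"offset": [0,0,0.3],"yaw": 1},{"offset": [0,0,0.3],"yaw": 1},{"offset": [0,0,0.3],"yaw": 1}])

```text
clock: 11.55
tcp_pos: [0.5267, 0.3094, 0.0924]
orientation: [0.694, -0.137, 0.694, 0.137]
wrist_force: [-2.5, 1.1, -0.1]
finger_gap: 0.0002
```

```bash
python3 -c "
from h import *
arc([112,111,110,109])"
```

```text
clk 11.55 tcp [0.5267 0.3094 0.0924] zang 22.28 F [-2.48  1.14 -0.09]  polar r 0.1756
implied theta 111.78093435633089
112 [-0.06  0.1  -0.07] yaw 0.3
111 [-0.06  0.14  0.24] yaw 1.3
110 [-0.06  0.18  0.55] yaw 2.3
109 [-0.06  0.2   0.85] yaw 3.3
```

Request:
servo_tool(increments=[{"offset": [0,0,0.1],"yaw": 0.5},{"offset": [0,0,0.2],"yaw": 1},{"offset": [0,0,0.3],"yaw": 1},{"offset": [0,0,0.3],"yaw": 1},{"offset": [0,0,0.3],"yaw": 1},{"offset": [0,0,0.3],"yaw": 1},{"offset": [0,0,0.3],"yaw": 1},{"offset": [0,0,0.3],"yaw": 1}])

```text
clock: 12.35
tcp_pos: [0.5284, 0.3104, 0.0922]
orientation: [0.694, -0.131, 0.696, 0.131]
wrist_force: [-4.8, -0.7, 1.9]
finger_gap: 0.0004
```

Request:
servo_tool(increments=[{"offset": [0,0,0.1],"yaw": 0.5},{"offset": [0,0,0.2],"yaw": 0.5},{"offset": [0,0,0.2],"yaw": 0.5},{"offset": [0,0,0.2],"yaw": 0.5},{"offset": [0,0,0.2],"yaw": 0.5},{"offset": [0,0,0.2],"yaw": 0.5},{"offset": [0,0,0.2],"yaw": 0.5},{"offset": [0,0,0.2],"yaw": 0.5}])

```text
clock: 13.15
tcp_pos: [0.5289, 0.3107, 0.092]
orientation: [0.694, -0.128, 0.697, 0.128]
wrist_force: [-7.7, -1.5, 4.2]
finger_gap: -0.0001
```

Request:
servo_tool(increments=[{"offset": [0,0,0.1],"yaw": 0},{"offset": [0,0,0.2],"yaw": 0},{"offset": [0,0,0.2],"yaw": 0},{"offset": [0,0,0.2],"yaw": 0},{"offset": [0,0,0.2],"yaw": 0},{"offset": [0,0,0.2],"yaw": 0},{"offset": [0,0,0.2],"yaw": 0},{"offset": [0,0,0.2],"yaw": 0}])

```text
clock: 13.95
tcp_pos: [0.5307, 0.3116, 0.092]
orientation: [0.694, -0.128, 0.697, 0.128]
wrist_force: [-9.3, -0.5, 3.2]
finger_gap: 0.0001
```

Request:
servo_tool(increments=[{"offset": [0,0,0.1],"yaw": 0},{"offset": [0,0,0.2],"yaw": 0},{"offset": [0,0,0.3],"yaw": 0},{"offset": [0,0,0.4],"yaw": 0},{"offset": [0,0,0.4],"yaw": 0},{"offset": [0,0,0.4],"yaw": 0},{"offset": [0,0,0.4],"yaw": 0},{"offset": [0,0,0.4],"yaw": 0}])

```text
clock: 14.75
tcp_pos: [0.5346, 0.3134, 0.092]
orientation: [0.694, -0.128, 0.697, 0.128]
wrist_force: [-8.2, 0.6, 4.0]
finger_gap: 0.0006
```

Request:
servo_tool(increments=[{"offset": [0,0,0.1],"yaw": 0},{"offset": [0,0,0.2],"yaw": 0},{"offset": [0,0,0.3],"yaw": 0},{"offset": [0,0,0.3],"yaw": 0},{"offset": [0,0,0.3],"yaw": 0},{"offset": [0,0,0.3],"yaw": 0},{"offset": [0,0,0.3],"yaw": 0},{"offset": [0,0,0.3],"yaw": 0}])

```text
clock: 15.55
tcp_pos: [0.5377, 0.3147, 0.0921]
orientation: [0.694, -0.128, 0.697, 0.128]
wrist_force: [-8.9, 1.1, 2.1]
finger_gap: 0.0003
```

```bash
python3 -c "
from h import *
for i in range(3): print(env.get_state()['wrist_force'])
arc([111])"
```

```text
[-8.90292021  1.10680176  2.13167613]
[-8.90292021  1.10680176  2.13167613]
[-8.90292021  1.10680176  2.13167613]
clk 15.55 tcp [0.5377 0.3147 0.0921] zang 20.83 F [-8.9   1.11  2.13]  polar r 0.1752
implied theta 107.76944572262835
111 [-0.09  0.04 -0.98] yaw -0.2
```

```bash
python3 -c "
from h import *
shot('scene','s4');crop('s4',250,110,400,260,5,'s4c')
shot('top','t4');crop('t4',150,120,270,240,6,'t4c')
print(env.get_state()['wrist_force'])
"
```

```text
[-7.7711225   1.73401571  2.72802738]
```

View pics/s4c.png

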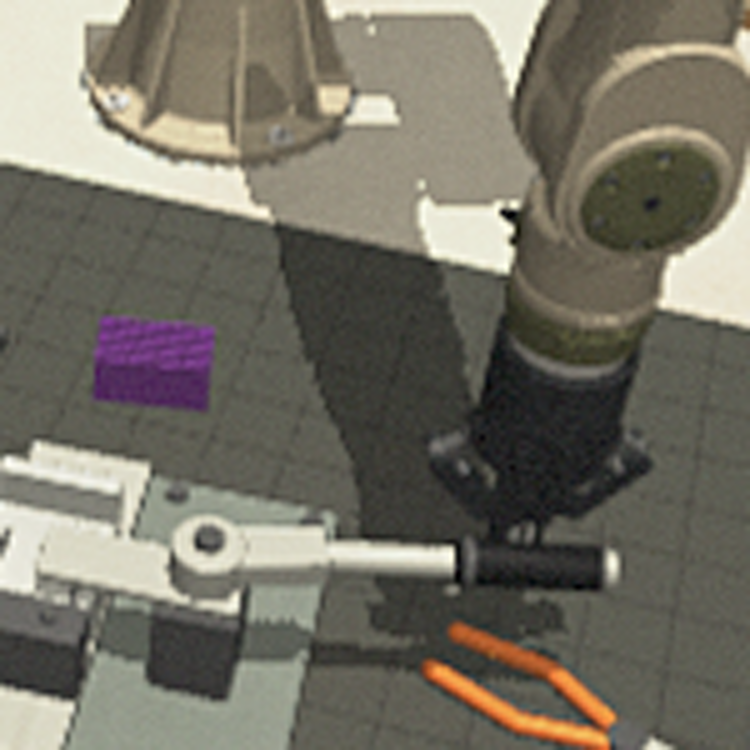

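View pics/t4c.png

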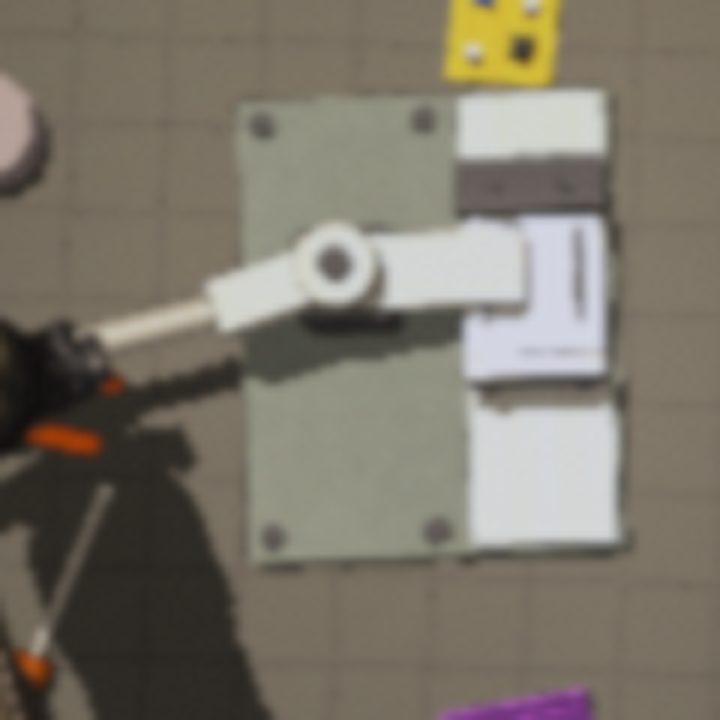

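```bash
cat >> h.py <<'E'
def hangle(tag,th):
    W=cloud(tag)[140:215,160:215].reshape(-1,3);W=W[(W[:,2]>.1)&(W[:,2]<.14)]
    th=np.radians(th);e=np.array([np.cos(th),np.sin(th)]);n=np.array([-e[1],e[0]]);t=W[:,:2]-B;r=t@e;q=t@n
    for a in np.arange(-.02,.23,.01):
        k=(r>=a)&(r<a+.01)&(abs(q)<.05)
        if k.sum()>5: print(round(a,3),k.sum(),np.round([q[k].min()*1e3,q[k].max()*1e3,q[k].mean()*1e3],1))
E
python3 -c "
from h import *
hangle('t4',110)
print()
hangle('t3',148.3)"
```

```text
-0.02 40 [-18.5  19.1   0.6]
-0.01 49 [-21.3  20.2   0.9]
0.0 41 [-20.3  18.8   0.1]
0.01 33 [-16.9  13.7   0.6]
0.02 35 [-14.4  14.8   0.1]
0.03 33 [-13.6  14.6   1.5]
0.04 30 [-15.   14.9   0.5]
0.05 33 [-13.7  15.1   1.7]
0.06 24 [-13.4  15.6   1. ]
0.07 20 [-10.8   9.    0.3]
0.08 19 [-11.4   7.9  -0.8]
0.09 18 [-10.    6.9  -1. ]
0.1 19 [-10.1   6.1  -1.4]
0.11 18 [-10.2   5.7  -1.9]
0.12 14 [-12.3   4.1  -3.9]
0.13 8 [-12.9  -6.6 -10.1]

-0.02 39 [-16.5  22.3   2.5]
-0.01 46 [-21.4  23.2   2.5]
0.0 47 [-20.   21.6   2.3]
0.01 35 [-17.   17.3   1.5]
0.02 30 [-14.1  15.1   1.4]
0.03 35 [-14.9  15.1   1.6]
0.04 33 [-13.5  15.2   1.6]
0.05 32 [-15.3  14.7   1.1]
0.06 27 [-12.8  15.1   1.9]
0.07 19 [-7.4  9.   1.1]
0.08 18 [-7.8  8.2  0.5]
0.09 19 [-8.8  8.2  0.6]
0.1 19 [-9.6  7.9 -0.2]
0.11 18 [-8.9  8.2  0.9]
0.12 20 [-8.7  8.5  0.7]
0.13 10 [-2.5  9.1  4.2]
0.14 10 [ 6.6 13.8 10.1]
```

Request:
servo_tool(increments=[{"offset": [0,0,0.1],"yaw": 0},{"offset": [0,0,0.2],"yaw": 0},{"offset": [0,0,0.25],"yaw": 0},{"offset": [0,0,0.25],"yaw": 0},{"offset": [0,0,0.25],"yaw": 0},{"offset": [0,0,0.25],"yaw": 0},{"offset": [0,0,0.25],"yaw": 0},{"offset": [0,0,0.25],"yaw": 0}])

```text
clock: 16.45
tcp_pos: [0.5404, 0.3158, 0.0921]
orientation: [0.695, -0.127, 0.696, 0.128]
wrist_force: [-5.9, 1.6, 3.0]
finger_gap: 0.0003
```

```bash
python3 -c "
from h import *
arc([111])
shot('top','t5');hangle('t5',110);arc([111])"
```

```text
clk 16.45 tcp [0.5404 0.3158 0.0921] zang 20.83 F [-5.94  1.6   2.96]  polar r 0.1750
implied theta 106.80467720863827
111 [-0.09  0.03 -1.27] yaw -0.2
-0.02 39 [-19.1  18.7   0.7]
-0.01 46 [-22.3  20.7   0.5]
0.0 42 [-21.3  19.4   0.1]
0.01 37 [-16.6  16.4  -0.1]
0.02 32 [-16.   14.6   0.3]
0.03 33 [-15.   15.    1.3]
0.04 32 [-14.3  15.2   1.4]
0.05 34 [-14.4  15.2   1. ]
0.06 25 [-14.7  14.8   1.7]
0.07 17 [-8.1  7.7  0. ]
0.08 19 [-9.1  5.9 -1. ]
0.09 18 [-10.8   6.5  -2. ]
0.1 19 [-13.2   4.4  -3.5]
0.11 19 [-13.    4.9  -3.3]
0.12 14 [-13.9   4.2  -5.4]
clk 16.50 tcp [0.5405 0.3159 0.0921] zang 20.84 F [-6.2   1.6   1.14]  polar r 0.1751
implied theta 106.79484582437041
111 [-0.08  0.03 -1.28] yaw -0.2
```

Request:
servo_tool(increments=[{"offset": [0,0,-0.5],"yaw": 0},{"offset": [0,0,-1.0],"yaw": 0},{"offset": [0,0,-1.5],"yaw": 0},{"offset": [0,0,-2.2],"yaw": 0},{"offset": [0,0,-3.2],"yaw": 0},{"offset": [0,0,-5],"yaw": 0},{"offset": [-2,0,-7],"yaw": 0},{"offset": [-5,0,-9],"yaw": 0}])

```text
clock: 17.3
tcp_pos: [0.4559, 0.2823, 0.1411]
orientation: [0.694, -0.128, 0.697, 0.127]
wrist_force: [-0.1, -0.2, -0.3]
finger_gap: -0.0001
```

```bash
python3 -c "
from h import *
shot('top','t6');hangle('t6',110);arc([111]);crop('t6',150,120,270,240,5,'t6c')
to(.4204,-.1297,.16)"
```

```text
-0.02 40 [-18.   19.7   1.1]
-0.01 46 [-21.9  20.1   0.6]
0.0 44 [-21.2  19.6   0.8]
0.01 35 [-16.3  14.7   0.3]
0.02 33 [-16.1  14.8   0.6]
0.03 31 [-14.6  15.1   0.1]
0.04 32 [-14.4  15.6   1.4]
0.05 35 [-14.6  15.8   2. ]
0.06 25 [-15.1  14.2   0.7]
0.07 17 [-7.8  9.9  1.9]
0.08 20 [-7.3  9.5  2.2]
0.09 19 [-7.8 10.2  2.4]
0.1 16 [-6.  11.2  2.8]
0.11 21 [-5.9 10.7  3. ]
0.12 18 [-4.7 10.5  3.3]
0.13 24 [-7.9 15.4  4.4]
0.14 22 [-7.9 17.7  7. ]
clk 17.35 tcp [0.4555 0.2826 0.1472] zang 20.80 F [-2.74 -0.07  2.66]  polar r 0.2022
implied theta 134.64692149732272
111 [5.44 0.12 7.83] yaw -0.2
clk 17.35 tcp [0.4555 0.2826 0.1472] zang 20.8 F [-2.74 -0.07  2.66] gap -0.000
offset cm [ -1.32 -37.3  -17.92] yaw None
```

View pics/t6c.png

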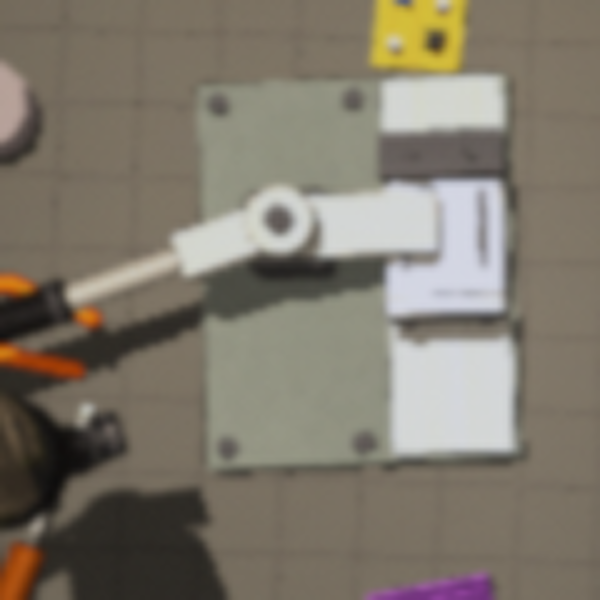

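Request:
servo_tool(increments=[{"offset": [-0.5,-2.5,-1.2],"yaw": 3},{"offset": [-1,-7,-3.4],"yaw": 7},{"offset": [-1.3,-11.5,-5.6],"yaw": 11},{"offset": [-1.3,-16,-7.8],"yaw": 15},{"offset": [-1.3,-20.5,-10],"yaw": 19},{"offset": [-1.3,-25,-12.2],"yaw": 23},{"offset": [-1.3,-29.5,-14.3],"yaw": 27},{"offset": [-1.3,-33.5,-16.2],"yaw": 29.8}], claw=0.8)

```text
clock: 18.15
tcp_pos: [0.425, -0.0898, 0.1559]
orientation: [0.706, 0.056, 0.704, -0.057]
wrist_force: [0.9, 0.1, 0.5]
finger_gap: 0.0685
```

```bash
python3 -c "
from h import *
to(.4204,-.1297,.012,-9)"
```

```text
clk 18.15 tcp [ 0.425  -0.0898  0.1559] zang -9.2 F [0.86 0.05 0.52] gap 0.069
offset cm [14.39 -4.    0.14] yaw -0.2
```

Request:
servo_tool(increments=[{"offset": [1,-1.5,0.1],"yaw": 0},{"offset": [2.5,-3,0.1],"yaw": 0},{"offset": [4.5,-4,0.1],"yaw": 0},{"offset": [6.5,-4,0.1],"yaw": 0},{"offset": [7.5,-4,0.1],"yaw": 0},{"offset": [8,-4,0.1],"yaw": 0},{"offset": [8,-4,0.1],"yaw": 0},{"offset": [8,-4,0.1],"yaw": 0}])

```text
clock: 18.95
tcp_pos: [0.4205, -0.127, 0.076]
orientation: [0.705, 0.055, 0.705, -0.056]
wrist_force: [-0.4, -0.3, 0.9]
finger_gap: 0.0684
```

```bash
python3 -c "
from h import *
m=shot('wrist','w2');print(m['vertical_fov'],m['cx'],m['cy'])
to(.4204,-.1297,.012,-9)"
```

```text
65.70646984690485 256.02862866368673 195.58500328572404
clk 19.00 tcp [ 0.4207 -0.127   0.0761] zang -9.0 F [ 0.59 -0.68  0.19] gap 0.069
offset cm [ 6.41 -0.26  0.  ] yaw 0.0
```

View pics/w2.png

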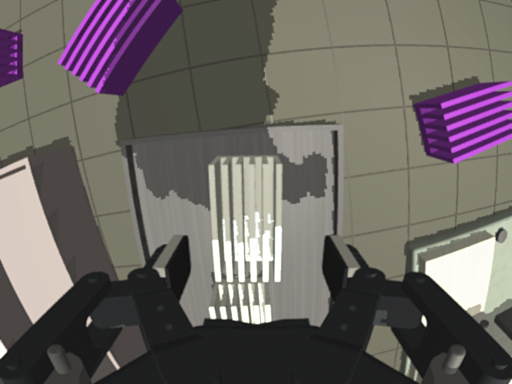

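Request:
servo_tool(increments=[{"offset": [0.5,-0.4,0],"yaw": 0},{"offset": [1.5,-0.4,0],"yaw": 0},{"offset": [3,-0.4,0],"yaw": 0},{"offset": [4.5,-0.4,0],"yaw": 0},{"offset": [5.6,-0.4,0],"yaw": 0},{"offset": [6.2,-0.4,0],"yaw": 0},{"offset": [6.4,-0.4,0],"yaw": 0},{"offset": [6.4,-0.4,0],"yaw": 0}])

```text
clock: 19.8
tcp_pos: [0.4193, -0.1309, 0.0111]
orientation: [0.705, 0.056, 0.705, -0.055]
wrist_force: [-0.4, -0.0, 0.1]
finger_gap: 0.0679
```

Request:
servo_tool(increments=[{"offset": [0,0,0],"yaw": 0},{"offset": [0,0,0],"yaw": 0},{"offset": [0,0,0],"yaw": 0},{"offset": [0,0,0],"yaw": 0},{"offset": [0,0,0],"yaw": 0},{"offset": [0,0,0],"yaw": 0},{"offset": [0,0,0],"yaw": 0},{"offset": [0,0,0],"yaw": 0}], claw=0, force=40)

```text
clock: 20.6
tcp_pos: [0.42, -0.1313, 0.012]
orientation: [0.705, 0.055, 0.704, -0.056]
wrist_force: [-1.0, -0.4, 6.4]
finger_gap: 0.0438
```

Request:
servo_tool(increments=[{"offset": [-0.7,0,0],"yaw": 0},{"offset": [-2.5,0,0],"yaw": 0},{"offset": [-5,0,0],"yaw": 0},{"offset": [-7.5,-1,0.1],"yaw": -1},{"offset": [-9,-4,0.4],"yaw": -3},{"offset": [-9,-8,0.8],"yaw": -6},{"offset": [-9,-12,1.3],"yaw": -9},{"offset": [-9,-16,1.8],"yaw": -12.2}])

```text
clock: 21.4
tcp_pos: [0.4116, -0.2927, 0.1015]
orientation: [0.707, -0.02, 0.707, 0.021]
wrist_force: [1.2, -0.2, -2.0]
finger_gap: 0.0434
```

```bash
python3 -c "
from h import *
to(.410,-.344,.012,3.2)"
```

```text
clk 21.40 tcp [ 0.4116 -0.2927  0.1015] zang 3.3 F [ 1.19 -0.18 -1.99] gap 0.043
offset cm [ 8.95 -5.12 -0.45] yaw 0.1
```

Request:
servo_tool(increments=[{"offset": [0,-2.5,-0.2],"yaw": 0},{"offset": [0,-4.6,-0.4],"yaw": 0},{"offset": [1,-5.1,-0.4],"yaw": 0},{"offset": [3,-5.1,-0.4],"yaw": 0},{"offset": [5,-5.1,-0.4],"yaw": 0},{"offset": [6.8,-5.1,-0.4],"yaw": 0},{"offset": [7.8,-5.1,-0.4],"yaw": 0},{"offset": [8.2,-5.1,-0.4],"yaw": 0}])

```text
clock: 22.2
tcp_pos: [0.41, -0.3411, 0.0177]
orientation: [0.706, -0.019, 0.708, 0.021]
wrist_force: [-0.7, -1.1, -2.5]
finger_gap: 0.0435
```

```bash
python3 -c "
from h import *
to(.410,-.344,.012,3.2)
shot('scene','s7');crop('s7',110,110,270,250,5,'s7c')"
```

```text
clk 22.20 tcp [ 0.41   -0.3411  0.0177] zang 3.2 F [-0.73 -1.09 -2.49] gap 0.044
offset cm [ 0.57 -0.29 -0.02] yaw 0.0
```

View pics/s7c.png

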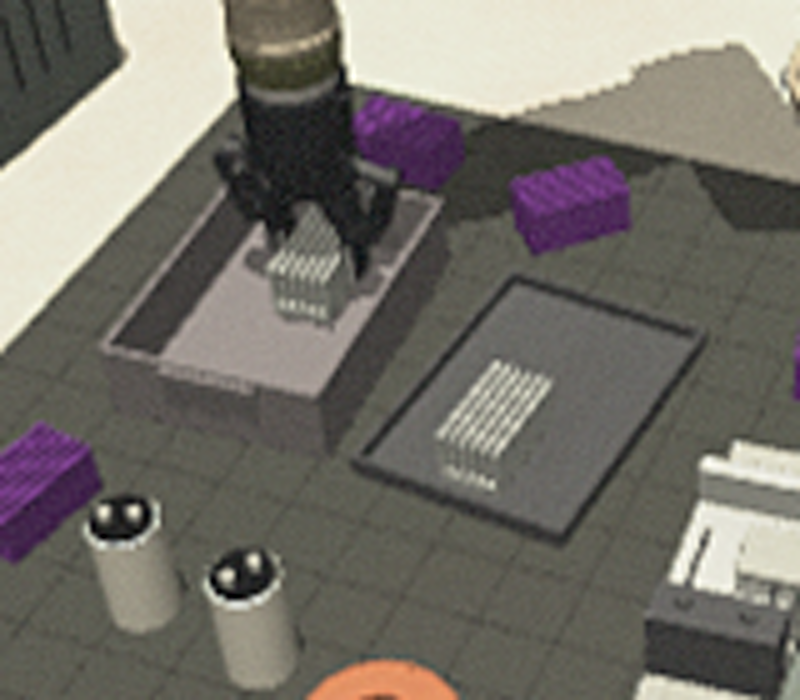

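Request:
servo_tool(increments=[{"offset": [0.1,0,0],"yaw": 0},{"offset": [0.2,0,0],"yaw": 0},{"offset": [0.3,0,0],"yaw": 0},{"offset": [0.4,0,0],"yaw": 0},{"offset": [0.45,0,0],"yaw": 0},{"offset": [0.5,0,0],"yaw": 0},{"offset": [0.55,0,0],"yaw": 0},{"offset": [0.55,0,0],"yaw": 0}])

```text
clock: 23.05
tcp_pos: [0.4108, -0.3428, 0.0137]
orientation: [0.707, -0.02, 0.707, 0.02]
wrist_force: [-0.2, 0.4, -2.0]
finger_gap: 0.0433
```

Request:
servo_tool(increments=[{"offset": [0.05,0,0],"yaw": 0},{"offset": [0.1,0,0],"yaw": 0},{"offset": [0.15,0,0],"yaw": 0},{"offset": [0.2,0,0],"yaw": 0},{"offset": [0.2,0,0],"yaw": 0},{"offset": [0.2,0,0],"yaw": 0},{"offset": [0.2,0,0],"yaw": 0},{"offset": [0.2,0,0],"yaw": 0}])

```text
clock: 23.85
tcp_pos: [0.4109, -0.3429, 0.012]
orientation: [0.707, -0.02, 0.707, 0.02]
wrist_force: [-1.7, 0.8, 3.3]
finger_gap: 0.0434
```

Contact (weight gone, +3 N). Release to 0.8 and retreat.

Request:
servo_tool(increments=[{"offset": [0,0,0],"yaw": 0},{"offset": [0,0,0],"yaw": 0},{"offset": [0,0,0],"yaw": 0},{"offset": [0,0,0],"yaw": 0},{"offset": [-0.5,0,0],"yaw": 0},{"offset": [-2.5,0,0],"yaw": 0},{"offset": [-6,0,0],"yaw": 0},{"offset": [-10,0,0],"yaw": 0}], claw=0.75)

```text
clock: 24.65
tcp_pos: [0.4101, -0.342, 0.112]
orientation: [0.706, -0.019, 0.707, 0.02]
wrist_force: [-0.2, -0.9, -0.4]
finger_gap: 0.064
```

```bash
python3 -c "
from h import *
to(.5195,-.1500,.08,-5.3)"
```

```text
clk 24.65 tcp [ 0.4101 -0.342   0.112 ] zang 3.2 F [-0.15 -0.94 -0.44] gap 0.064
offset cm [ 3.22 18.56 12.  ] yaw 8.5
```

Request:
servo_tool(increments=[{"offset": [0,2.5,1.6],"yaw": 1},{"offset": [0,6,3.9],"yaw": 3},{"offset": [0,9.5,6.1],"yaw": 5},{"offset": [0,13,8.4],"yaw": 7},{"offset": [0.8,16.5,10.7],"yaw": 8.5},{"offset": [2,18.5,12],"yaw": 8.5},{"offset": [3.2,18.6,12],"yaw": 8.5},{"offset": [3.2,18.6,12],"yaw": 8.5}])

```text
clock: 25.45
tcp_pos: [0.5191, -0.1495, 0.0783]
orientation: [0.705, 0.033, 0.707, -0.032]
wrist_force: [0.3, -0.2, -0.4]
finger_gap: 0.0639
```

```bash
python3 -c "
from h import *
shot('wrist','w3')
shot('top','t8');crop('t8',265,165,395,265,6,'t8c')
to(.5195,-.1500,.012,-5.3)"
```

```text
clk 25.55 tcp [ 0.5197 -0.1511  0.0797] zang -5.4 F [-1.35  0.13  0.45] gap 0.064
offset cm [ 6.77  0.1  -0.03] yaw -0.1
```

View pics/w3.png

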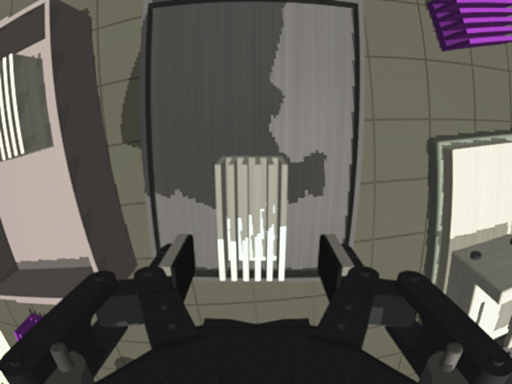

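View pics/t8c.png

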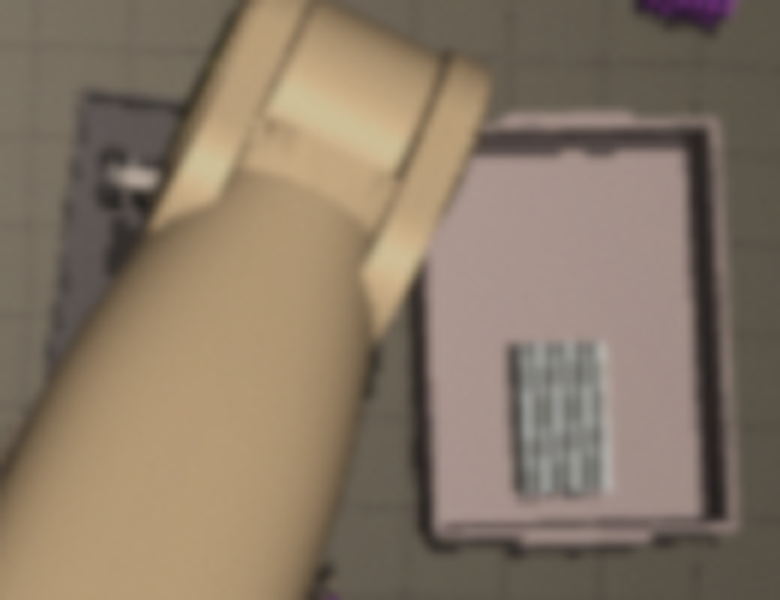

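Request:
servo_tool(increments=[{"offset": [0.5,-0.1,0],"yaw": 0},{"offset": [1.5,-0.1,0],"yaw": 0},{"offset": [3,-0.1,0],"yaw": 0},{"offset": [4.5,-0.1,0],"yaw": 0},{"offset": [5.8,-0.1,0],"yaw": 0},{"offset": [6.4,-0.1,0],"yaw": 0},{"offset": [6.7,-0.1,0],"yaw": 0},{"offset": [6.7,-0.1,0],"yaw": 0}])

```text
clock: 26.35
tcp_pos: [0.5201, -0.1516, 0.0125]
orientation: [0.706, 0.033, 0.706, -0.033]
wrist_force: [-0.3, -0.1, -0.3]
finger_gap: 0.0639
```

Request:
servo_tool(increments=[{"offset": [0,0,0],"yaw": 0},{"offset": [0,0,0],"yaw": 0},{"offset": [0,0,0],"yaw": 0},{"offset": [0,0,0],"yaw": 0},{"offset": [0,0,0],"yaw": 0},{"offset": [0,0,0],"yaw": 0},{"offset": [0,0,0],"yaw": 0},{"offset": [0,0,0],"yaw": 0}], claw=0, force=40)

```text
clock: 27.15
tcp_pos: [0.5209, -0.1518, 0.0135]
orientation: [0.707, 0.033, 0.706, -0.033]
wrist_force: [0.5, 0.3, 5.4]
finger_gap: 0.0435
```

```bash
python3 -c "
from h import *
to(.511,-.338,.102,3.2)"
```

```text
clk 27.15 tcp [ 0.5209 -0.1518  0.0135] zang -5.3 F [0.51 0.28 5.41] gap 0.044
offset cm [ -8.84 -18.64   0.75] yaw -8.5
```

Request:
servo_tool(increments=[{"offset": [-0.7,0,0],"yaw": 0},{"offset": [-2.5,0,0],"yaw": 0},{"offset": [-5,0,0],"yaw": 0},{"offset": [-7.5,-1,0.1],"yaw": -1},{"offset": [-9,-4.5,0.2],"yaw": -3},{"offset": [-9,-9,0.4],"yaw": -5},{"offset": [-9,-13,0.6],"yaw": -7},{"offset": [-9,-16.5,0.7],"yaw": -8.5}])

```text
clock: 27.95
tcp_pos: [0.5114, -0.318, 0.1026]
orientation: [0.707, -0.02, 0.707, 0.02]
wrist_force: [0.6, 0.5, -1.9]
finger_gap: 0.0433
```

```bash
python3 -c "
from h import *
to(.511,-.340,.013,3.2)"
```

```text
clk 27.95 tcp [ 0.5114 -0.318   0.1026] zang 3.2 F [ 0.57  0.5  -1.93] gap 0.043
offset cm [ 8.96 -2.2  -0.16] yaw 0.0
```

Request:
servo_tool(increments=[{"offset": [0,-1.2,-0.1],"yaw": 0},{"offset": [0,-2.1,-0.1],"yaw": 0},{"offset": [1,-2.1,-0.1],"yaw": 0},{"offset": [3,-2.1,-0.1],"yaw": 0},{"offset": [5,-2.1,-0.1],"yaw": 0},{"offset": [6.8,-2.1,-0.1],"yaw": 0},{"offset": [7.8,-2.1,-0.1],"yaw": 0},{"offset": [8.2,-2.1,-0.1],"yaw": 0}])

```text
clock: 28.75
tcp_pos: [0.5113, -0.3353, 0.0191]
orientation: [0.706, -0.019, 0.708, 0.021]
wrist_force: [-0.1, -0.4, -2.9]
finger_gap: 0.0432
```

Request:
servo_tool(increments=[{"offset": [0.1,0,0],"yaw": 0},{"offset": [0.2,0,0],"yaw": 0},{"offset": [0.3,0,0],"yaw": 0},{"offset": [0.35,0,0],"yaw": 0},{"offset": [0.4,0,0],"yaw": 0},{"offset": [0.45,0,0],"yaw": 0},{"offset": [0.5,0,0],"yaw": 0},{"offset": [0.5,0,0],"yaw": 0}])

```text
clock: 29.55
tcp_pos: [0.5121, -0.3374, 0.0157]
orientation: [0.707, -0.02, 0.707, 0.02]
wrist_force: [0.2, 0.4, -2.3]
finger_gap: 0.0431
```

Request:
servo_tool(increments=[{"offset": [0.05,0,0],"yaw": 0},{"offset": [0.1,0,0],"yaw": 0},{"offset": [0.15,0,0],"yaw": 0},{"offset": [0.2,0,0],"yaw": 0},{"offset": [0.25,0,0],"yaw": 0},{"offset": [0.25,0,0],"yaw": 0},{"offset": [0.25,0,0],"yaw": 0},{"offset": [0.25,0,0],"yaw": 0}])

```text
clock: 30.35
tcp_pos: [0.5121, -0.3374, 0.0136]
orientation: [0.707, -0.02, 0.707, 0.02]
wrist_force: [-1.4, 1.7, 3.4]
finger_gap: 0.0434
```

Contact. Release and retreat.

Request:
servo_tool(increments=[{"offset": [0,0,0],"yaw": 0},{"offset": [0,0,0],"yaw": 0},{"offset": [0,0,0],"yaw": 0},{"offset": [0,0,0],"yaw": 0},{"offset": [-0.5,0,0],"yaw": 0},{"offset": [-2.5,0,0],"yaw": 0},{"offset": [-6,0,0],"yaw": 0},{"offset": [-10,0,0],"yaw": 0}], claw=0.75)

```text
clock: 31.15
tcp_pos: [0.5112, -0.3367, 0.1133]
orientation: [0.706, -0.019, 0.708, 0.02]
wrist_force: [0.2, -1.1, 0.5]
finger_gap: 0.0641
```

Request:
servo_tool(increments=[{"offset": [-2,1,-1],"yaw": 0},{"offset": [-4,4,-3],"yaw": 0},{"offset": [-6,8,-5],"yaw": 0},{"offset": [-6,12,-7],"yaw": 0},{"offset": [-6,16,-9],"yaw": 0},{"offset": [-6,19,-10],"yaw": 0},{"offset": [-6,20,-10],"yaw": 0},{"offset": [-6,20,-10],"yaw": 0}])

```text
clock: 31.95
tcp_pos: [0.4014, -0.1426, 0.174]
orientation: [0.707, -0.021, 0.706, 0.02]
wrist_force: [1.0, 0.3, -0.5]
finger_gap: 0.0641
```

```bash
python3 -c "
from h import *
shot('top','t9');shot('scene','s9');to(.5,-.1,.2)
W=cloud('t9')[180:262,330:392].reshape(-1,3);P=W[(W[:,2]>.03)&(W[:,2]<.052)];print(len(P),np.median(P[:,2]))
hangle('t9',111)"
```

```text
clk 32.05 tcp [ 0.4023 -0.1443  0.1738] zang 3.2 F [ 0.55 -1.02 -0.6 ] gap 0.064
offset cm [-2.61  3.87 10.01] yaw None
812 0.041258108728655096
-0.02 39 [-19.3  19.3   0.7]
-0.01 48 [-22.6  20.4   0.4]
0.0 44 [-20.8  20.4   0.8]
0.01 34 [-18.   16.2   0.1]
0.02 33 [-15.7  13.6  -0.4]
0.03 32 [-14.6  14.2   0.6]
0.04 33 [-15.2  14.    0.4]
0.05 32 [-15.8  14.9   0.9]
0.06 27 [-15.6  14.3   0.3]
0.07 18 [-8.4  8.2  0.3]
0.08 19 [-8.9  9.   0.3]
0.09 19 [-9.3  9.3  0.7]
0.1 19 [-8.8  8.5  1.5]
0.11 19 [-7.8  9.1  1. ]
0.12 18 [-8.1  8.2  0.9]
0.13 25 [-10.1  14.    1.4]
0.14 20 [-11.   14.5   4.4]
```

View pics/t9.png

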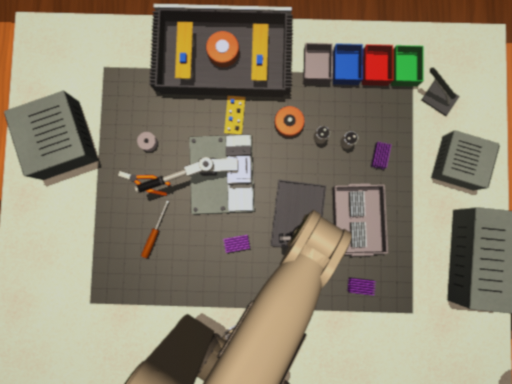

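View pics/s9.png

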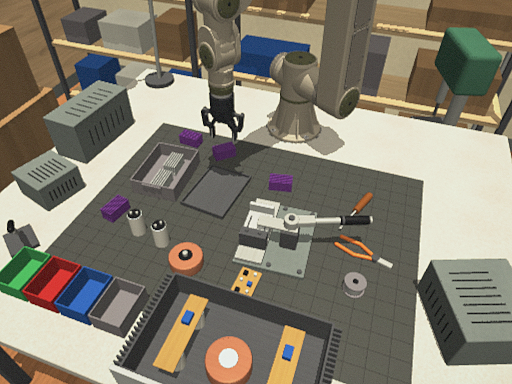

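```bash
python3 -c "
from h import *
print(env.hand_in())"
```

```text
the job is handed in; nothing more can be done
None
```

The job is done and handed in at about 32 s of the 69 s allowed; the hand-in gives no verdict.

- **Jaw:** I pushed it about 50 mm until it stopped against the end stop. The level push reached about 15 N with no further travel, and the top view shows the jaw against the stop.
- **Wrench:** I pushed it clockwise until the bolt was tight, at a handle angle of about 111°, close to what the given geometry predicts. It then broke over at about 9 N. I stopped at roughly 0.11 rad of click, by TCP travel and depth picture, which is past 0.05 and well short of 0.17. After backing off, two later top views show the handle straight again.
- **Heat sinks:** Both were gripped across their width (about 43.5 mm measured) and lowered until the floor carried them, at about 3 N. The final pictures show both in the tote, fins up, with their tops at about the right height.
- **Other things:** The final pictures show the bystanders and purple look-alikes where they were. I touched none of them.

One reading disagreed: the wrist force did not fall clearly until late in the click. It stayed at 8–9 N up to about 10 mm of travel, then dropped to 6 N. I therefore relied on the pictures and the travel to judge the click, and pushed about 2.5 mm past the point where they already indicated it had clicked, to be sure.

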